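# Fetch parts boxes from the dry box and roll them into the counting bay

## Robot

A 6-joint arm with a two-finger parallel gripper is mounted at the origin on a cart in front of the work surface, level with it; the furniture and walls round the work are solid. World frame = base frame: x ahead of the robot, y to its left, z up, the work surface at z = 0. Lengths are in m, angles in rad, forces in N, time in s.
With the tool pointing down it reaches from about 0.35 to 0.975 m from the base axis. Payload 4.9 kg.
Tool frame: the origin (TCP) lies at the very end of the fingers, on their centre line; the grasp point (between the pads) lies 19 mm behind it (ctrl.grip_point_offset is the distance from the TCP to the grasp point, in m); z points along the fingers, y is the line along which they close (so a half turn about z gives the same grasp; the last joint's range is limited). The gripper opens to 85 mm and grips with 20 to 120 N. Pads are 22 mm wide; open, the fingers measure 114 mm over their backs; the gripper's body (76 mm by 85 mm) begins 54 mm behind the grasp point. The pads swing forward as they close: fully open they stand 13 mm farther back than shut.
Start: joints at [1.113, 0.053, 1.613, -0, 1.476, -0.119], TCP at [0.208, 0.589, 0.231] pointing down, gripper open.
Joint ranges: [-3.01, 3.01], [-1.01, 2.22], [0.06, 2.58], [-1.02, 4.17], [0.09, 2.62], [-3.14, 3.14]. Speed limits (rad/s): [2.57, 2.57, 3.14, 3.14, 3.14, 3.14].

## Interface

Orientations are given as a rotation vector (axis times angle).
In Python, from station import ctrl gives the robot as it stands.
- The arm moves only by the tool send_rows, never from a script. Its argument "rows" is a list of rows, each a list of 3 entries, a list of its own where there are three numbers: the finger opening in cm, from 0 to 8.54, then the shift along the tool's x, y, z in cm, then the turn about the tool's z in degrees. A call has 1 to 10 rows; each row shifts and turns the commanded pose from where the row before left it, along the tool's axes as they then stand; what a row does not reach is not made up. A row lasts 1/8 s, in which the tool goes at most 62.5 mm and 10.7 degrees, less where a joint would pass 70% of its speed; a pose out of reach is approached as far as the arm can. A call with a gripper value outside its range is refused whole. The fingers move at their own pace and stop on an object; "newtons" is the grip in N (left out, the last holds). Time passes only in rows, so rows that do not move let the fingers close. It gives the time, the measured TCP pose, the force, the opening and the grip force at its end, in the units of the state.
- ctrl.get_obs(): the state, without advancing time (a new reading comes with each control period).
- ctrl.get_image(name): name is "scene" or "top" or "wrist"; returns a dict with "frame" (400x640x3 uint8, red, green, blue), "range_z" (400x640 float32, m along the optical axis (not along the pixel's ray), 0 where there is no reading), "fx", "fy", "cx", "cy" (pixels), "cam_to_world" (4x4, takes a point from camera to world coordinates). Camera axes: x right, y down, z forward; pixel columns grow to the right and rows downward; lengths in m; the calibration is good to about 2 mm. A picture is of the moment at which its call begins.
- ctrl.finish_job(): hands the job in; it is judged then, once.
The state is a dict: "t": time; "q": joint angles; "dq": joint speeds; "effort": joint torques, N m; "tool_pos": TCP position; "tool_rot": TCP orientation; "contact_force": force on the tool from outside, world axes, zero at the start; "wrist_torque": the same for the moment, N m; "opening": finger opening in m; "grip_force": force on a finger pad.
Only numpy, scipy, OpenCV 4.12 (cv2) and the standard library are available. Lean on these libraries where they do the work, as an engineer would, in place of code of your own. Each camera call takes 0.05 s, during which the arm holds its last target. There are 200 camera calls.

## Task

Raise the clear lid of the grey dry box by its bar handle and lock its folding stay straight, knee pushed past the middle, so that the lid stays up; then put every small parts box that is in there flat and side by side into the black carrier on the roller track. Push the loaded carrier along the rollers fully home against the stop of the blue bay, and break the stay's knee and lower the lid, without letting it drop, until the dry box is fully shut. Leave the mug, the tape roll and the green side cutters where they are.

Things in the scene. Friction and masses are not known exactly. Their poses are not given: they have to be found in the camera images.
- dry_box: grey box fixed to the bench, 170 (own x) x 326 (own y) x 90 mm to its rim; origin under its centre; its front (own -x) faces the robot. Walls 6 mm; the inner floor, 40 mm above the bench, has 6 mm high blue dividers: three bays for the boxes in a row along y, centres at own (-22, -95/0/95) mm, 25 mm short of the end walls. Lid hinge on the far rim; folding stay outside the right (-y) wall
- lid (a joint): angle of the lid, rad: 0 shut, 1.40 fully raised (about 1.39 with the stay locked). It weighs 0.6 kg and is not balanced: let go lower down it falls shut; near the top (above about 1.34) the friction of the stay's knee holds it, sagging only slowly (0.01 rad in 2 s)
- lid_hinge (a point): middle of the lid's hinge line, at the dry box's own (85, 0, 92) mm; the hinge line runs along the dry box's y
- lid_handle (a point): middle of the lid's black bar handle: round bar 12 mm thick, 108 mm free between its end posts, parallel to the hinge, 215 mm from the hinge line (4.5 mm above the hinge level when shut), 37 mm clear of the lid's front edge. In front when shut; on top, about 0.30 m above the bench, when raised. The point turns with the lid
- knee (a joint): angle of the stay's knee, rad: 0 folded (lid shut), 2.22 dead straight, 2.36 at its stop past the middle = locked. Raising the lid unfolds it; near the top pull the knee up and forward (up and to the dry box's front, square to the links) through straight to lock it, push it down to break it. Friction 0.05 N m, so that above about 1.8 rad it stays where it is left
- knee_knob (a point): on the axis of the red knob on the knee: a pin 12 mm thick along the dry box's y, 46 mm long, sticking out right of the links, with an 18 mm end disc; the point is 34 mm out from the links. About 20 mm above the bench when shut, 0.12 m when straight. Links 76 mm each: the lower turns about the dry box's own (-50, -175, 78) mm, the upper on the lid 70 mm from the hinge
- track: roller track fixed to the bench, 370 (own x) x 119 (own y) mm; origin under its centre; runs along own +x, away from the robot. 12 free steel rollers, tops 40 mm above the bench, between aluminium guides 103 mm apart, tops 48 mm above the bench; from own x = 40 mm on, the blue bay has side walls 85 mm high
- bay_stop (a point): middle of the bay's stop face at roller height, at the track's own (165, 0, 40) mm; axes as the track's. A panel 131 mm high stands over the stop
- carrier: loose black tray on the rollers, 150 (own x) x 97 (own y) mm, 250 g; origin under its centre, +x to the bay. Floor 5 mm thick, 5 mm lips on sides and front; at the rear (-x) a yellow plate 5 mm thick, top 45 mm above the underside, to push on. Takes three boxes, long sides across (centres at own x = -46, 0, 46 mm). Home, its origin is 75 mm before bay_stop. Stays where it is left
- parts_box_0: closed small parts box with a pale lid, 35 (own x) x 51 (own y) x 19 mm, its solid grippable body 34 x 50 x 16 mm, 40 g; origin at the centre of its underside, z up; it may be absent
- parts_box_1: closed small parts box with a pale lid, 35 (own x) x 51 (own y) x 19 mm, its solid grippable body 34 x 50 x 16 mm, 40 g; origin at the centre of its underside, z up; it may be absent
- parts_box_2: closed small parts box with a pale lid, 35 (own x) x 51 (own y) x 19 mm, its solid grippable body 34 x 50 x 16 mm, 40 g; origin at the centre of its underside, z up; it may be absent
- mug: white spotted coffee mug, 82 x 114 x 91 mm; origin at its underside; to be left alone
- tape_roll: flat roll of masking tape, 104 x 102 x 25 mm; origin at its underside; to be left alone
- pliers: side cutters with green handles, 43 x 141 x 10 mm; origin at its underside; to be left alone

How it is judged:
On the way, in this order (a step that is already met when the one before it is completed fails the run):
1. the lid is raised and its stay locked straight, the knee past the middle (value of joint lid above 1.3 rad and value of joint knee above 2.27 rad and contact force between the fingers and dry_box below 0.1 N), for 0.3 s.
2. every parts box lies flat in the carrier (x of parts_box_0 in the frame of carrier between -0.056 and 0.056 m and y of parts_box_0 in the frame of carrier between -0.03 and 0.03 m and z of parts_box_0 in the frame of carrier between -0.002 and 0.011 m and angle between each of parts_box_0, parts_box_1, parts_box_2's own z axis and vertical below 0.15 rad and x of parts_box_1 in the frame of carrier between -0.056 and 0.056 m and y of parts_box_1 in the frame of carrier between -0.03 and 0.03 m and z of parts_box_1 in the frame of carrier between -0.002 and 0.011 m and x of parts_box_2 in the frame of carrier between -0.056 and 0.056 m and y of parts_box_2 in the frame of carrier between -0.03 and 0.03 m and z of parts_box_2 in the frame of carrier between -0.002 and 0.011 m), for 0.2 s.
At the end, for the whole second after the job is handed in: The lid is shut (within 0.05 rad), every parts box lies flat (within 0.15 rad) and unstacked on the carrier's floor (its centre within 56 mm lengthways and 30 mm crossways of the carrier's centre), the carrier stands on the rollers in the bay within 8 mm of its stop, and all are at rest (all of step 2 and value of joint lid below 0.05 rad and x of carrier in the frame of bay_stop above -0.083 m and z of carrier in the frame of bay_stop between -0.006 and 0.006 m and y of carrier in the frame of bay_stop between -0.01 and 0.01 m and linear speed of each of parts_box_0, parts_box_1, parts_box_2, carrier below 0.02 m/s); the robot touches nothing.
It fails at once if the lid is let drop (it falls faster than 3 rad/s) (velocity of joint lid below -3 rad/s).
It fails at once if the mug is moved more than 4 cm (distance of mug from where it was at the start of the episode above 0.04 m).
It fails at once if the tape roll is moved more than 4 cm (distance of tape_roll from where it was at the start of the episode above 0.04 m).
It fails at once if the pliers is moved more than 4 cm (distance of pliers from where it was at the start of the episode above 0.04 m).
Of parts_box_0, parts_box_1, parts_box_2 only 2 to 3 are there at a start; the rules pass over those that are not, and their reading is None.
At some moment in a run one of parts_box_0, parts_box_1, parts_box_2 may be knocked a few centimetres aside while the robot is not near it.
It also fails if it takes over 210 s, if anything falls off the work surface, if the arm or the gripper's body presses on something with over 40 N, if the wrist force passes 120 N, or if a joint passes its speed limit or range.

## Working session

There is one attempt and no reset: what is moved stays moved. The work goes in short steps, Python scripts to look and compute and a tool call to move; the robot and the scene stay as the last step left them, time stands still between calls to the robot, and variables do not carry over. Pictures are saved under pics/ and viewed, at most 14 in all, crops included, and the job is handed in when it is done.

Besides the shell and the picture viewer there is one more tool, called after "Request:" as name(argument=value, ...) on one line, values as JSON. send_rows: Moves the arm, as the interface text tells. Its arguments: {"type":"object","properties":{"rows":{"type":"array","items":{"type":"array"}},"newtons":{"type":"number"}},"required":["rows"]}

```bash
ls; mkdir -p pics; cat > h.py <<'E'
import numpy as np, cv2
from station import ctrl
from scipy.spatial.transform import Rotation as R
def cloud(n):
    d=ctrl.get_image(n); z=d["range_z"]; v,u=np.mgrid[:400,:640]
    P=np.stack([(u-d["cx"])/d["fx"]*z,(v-d["cy"])/d["fy"]*z,z],-1)
    T=np.array(d["cam_to_world"]); W=P@T[:3,:3].T+T[:3,3]; W[z==0]=np.nan
    return d,W
def save(d,name): cv2.imwrite("pics/"+name+".png",d["frame"][:,:,::-1])
def ray(d,u,v,h):
    T=np.array(d["cam_to_world"]); r=T[:3,:3]@[(u-d["cx"])/d["fx"],(v-d["cy"])/d["fy"],1]
    return T[:3,3]+r*(h-T[2,3])/r[2]
E
python3 - <<'E'
from h import *
ims=[]
for n in("top","scene"):
    d,W=cloud(n); save(d,n+"0"); np.savez(n+"0.npz",W=W,f=d["frame"],T=d["cam_to_world"],k=[d["fx"],d["fy"],d["cx"],d["cy"]])
    print(n,np.round(d["cam_to_world"],3).tolist(),d["fx"])
o=ctrl.get_obs(); print(o)
E
```

```text
pics
top [[-0.049, -0.969, 0.242, 0.363], [-0.999, 0.046, -0.016, 0.09], [0.005, -0.242, -0.97, 1.001], [0.0, 0.0, 0.0, 1.0]] 394.1171079010947
scene [[0.594, -0.528, 0.607, 0.064], [-0.804, -0.373, 0.463, -0.296], [-0.018, -0.763, -0.647, 0.65], [0.0, 0.0, 0.0, 1.0]] 387.4653865274888
{'t': 0.1, 'q': array([ 1.11298892e+00,  5.33298888e-02,  1.61415460e+00, -1.71040925e-05,
        1.47600823e+00, -1.19025702e-01]), 'dq': array([ 0.0002445 , -0.00124311, -0.00240026,  0.00126723, -0.00118658,
       -0.0002614 ]), 'effort': array([ 1.38789542e-04, -3.94904280e+01, -3.71363640e+01, -1.22850406e-04,
        3.86977452e-03, -9.53107161e-06]), 'tool_pos': array([0.20747892, 0.58895734, 0.230163  ]), 'tool_rot': array([-5.29524715e-01, -3.09611157e+00,  2.86846026e-03]), 'contact_force': array([ 0.06425658, -0.25006156, -0.53338496]), 'wrist_torque': array([-0.00606315,  0.04206315,  0.01660017]), 'grip_force': 0.0, 'opening': 0.08542052359845749}
```

View pics/top0.png

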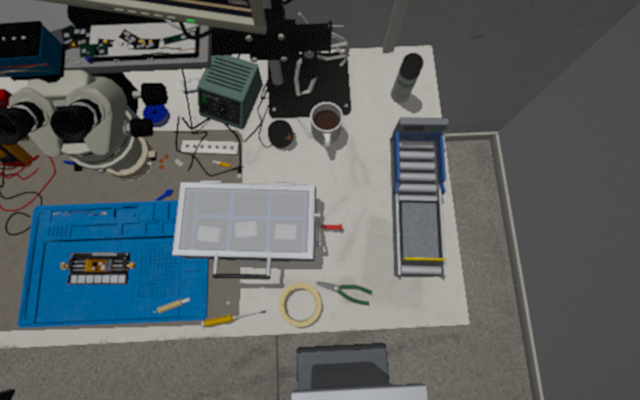

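View pics/scene0.png

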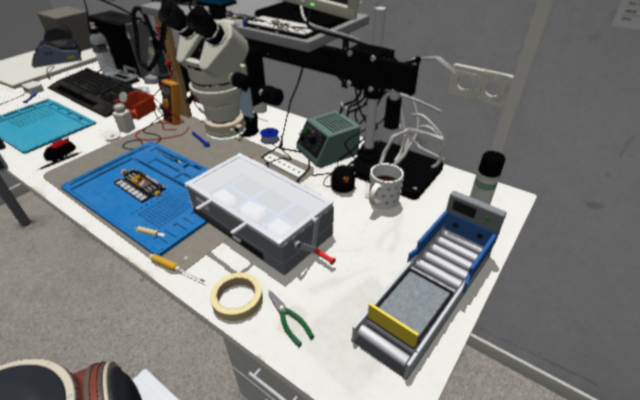

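The top view shows the dry box (175-315, 183-260) with three boxes under the lid, its handle at about (243,275), the knob at about (335,228), and the carrier at about (420,230). The mug is at (325,120), the tape at (300,305) and the pliers at (350,293). The scene view agrees with this.

```bash
python3 - <<'E'
from h import *
for n,reg in(("top",None),("scene",None)):
    D=np.load(n+"0.npz"); W=D["W"]; f=D["f"]; hsv=cv2.cvtColor(f,cv2.COLOR_RGB2HSV)
    x,y,z=W[...,0],W[...,1],W[...,2]
    def st(nm,m):
        P=W[m&np.isfinite(z)]
        if len(P)<5: print(n,nm,len(P)); return
        r=cv2.minAreaRect(P[:,:2].astype(np.float32)*1000)
        print(n,nm,len(P),"med",np.round(np.median(P,0),3),"z",np.round(np.percentile(P[:,2],[5,95]),3),"rect",np.round(r[0],0),np.round(r[1],0),round(r[2],1), "lo",np.round(P.min(0),3),"hi",np.round(P.max(0),3))
    H,S,V=hsv[...,0],hsv[...,1],hsv[...,2]
    box=(x>.45)&(x<.78)&(y>.08)&(y<.5)
    st("boxz",box&(z>.083)&(z<.115)&(y>.1)&(x<.72))
    st("in",box&(z>.05)&(z<.075)&(V>150)&(S<60))
    st("red",((H<8)|(H>172))&(S>150)&(x>.4)&(x<.75)&(y<.2)&(y>-.05))
    st("yellow",(H>22)&(H<34)&(S>180)&(y<-.05))
    tr=(y<0)&(x>.35)&(x<.95)&(y>-.4)
    st("track",tr&(z>.02)&(z<.2))
    st("walls",tr&(z>.075)&(z<.09))
    st("panel",tr&(z>.115)&(z<.14))
    st("carfloor",tr&(z>.043)&(z<.05)&(S<60)&(V<160))
    st("mug",(y>-.02)&(y<.2)&(z>.08)&(z<.1)&(x>.7)&(x<1)&(V>120)&(S<50))
    st("green",(H>50)&(H<85)&(S>120)&(x<.6))
    st("tape",(H>15)&(H<32)&(S>50)&(x<.52)&(y<.25)&(y>.02)&(z>.015)&(z<.035))
D=np.load("top0.npz");W=D["W"]
for u,v in[(180,183),(315,184),(313,260),(174,256),(243,275),(210,234),(246,229),(285,232),(217,275),(268,275),(420,230)]: print(u,v,np.round(W[v,u],3))
f=D["f"][170:300,160:470]; cv2.imwrite("pics/c1.png",cv2.resize(f[:,:,::-1],(775,325),interpolation=cv2.INTER_CUBIC))
E
```

```text
top boxz 9706 med [0.542 0.253 0.099] z [0.096 0.102] rect [555. 299.] [426. 212.] 78.8 lo [0.45  0.1   0.087] hi [0.695 0.496 0.115]
top in 0
top red 55 med [0.53  0.039 0.027] z [0.024 0.031] rect [532.  42.] [45. 11.] 82.2 lo [0.523 0.02  0.023] hi [0.534 0.065 0.032]
top yellow 91 med [ 0.435 -0.171  0.085] z [0.079 0.087] rect [ 435. -168.] [95.  8.] 89.6 lo [ 0.43  -0.215  0.045] hi [ 0.439 -0.121  0.088]
top track 8488 med [ 0.635 -0.174  0.046] z [0.026 0.139] rect [ 683. -155.] [589. 218.] 13.6 lo [ 0.396 -0.249  0.02 ] hi [ 0.95  -0.     0.169]
top walls 680 med [ 0.697 -0.173  0.084] z [0.077 0.088] rect [ 668. -185.] [120. 472.] 85.7 lo [ 0.43  -0.249  0.075] hi [ 0.908 -0.121  0.09 ]
top panel 622 med [ 0.757 -0.179  0.13 ] z [0.118 0.135] rect [ 823. -197.] [117. 158.] 83.9 lo [ 0.744 -0.249  0.115] hi [ 0.907 -0.131  0.14 ]
top carfloor 2317 med [ 0.513 -0.174  0.046] z [0.044 0.049] rect [ 645. -181.] [119. 490.] 87.1 lo [ 0.398 -0.239  0.043] hi [ 0.892 -0.111  0.05 ]
top mug 168 med [0.786 0.04  0.09 ] z [0.081 0.093] rect [874.  57.] [208. 190.] 49.1 lo [0.735 0.00
[... 1340 characters left out ...]
0.823 0.049 0.088] z [0.081 0.095] rect [881.  54.] [231. 164.] 39.6 lo [0.743 0.002 0.08 ] hi [1.    0.186 0.099]
scene green 188 med [ 0.369 -0.005  0.01 ] z [0.007 0.012] rect [390. 463.] [1020.   43.] 86.8 lo [ 0.341 -0.047  0.006] hi [0.433 0.972 0.023]
scene tape 909 med [0.345 0.124 0.024] z [0.017 0.026] rect [349. 128.] [100. 100.] 8.5 lo [0.298 0.078 0.015] hi [0.399 0.178 0.028]
180 183 [0.67  0.431 0.002]
315 184 [ 0.652  0.076 -0.002]
313 260 [0.448 0.091 0.048]
174 256 [0.479 0.438 0.006]
243 275 [0.418 0.249 0.103]
210 234 [0.515 0.325 0.099]
246 229 [0.522 0.242 0.1  ]
285 232 [nan nan nan]
217 275 [0.421 0.307 0.101]
268 275 [0.415 0.193 0.104]
420 230 [ 0.509 -0.175  0.044]
```

View pics/c1.png

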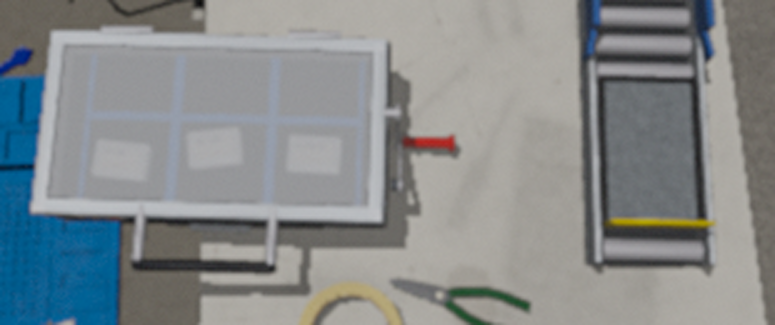

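The crop shows three boxes under the lid (about (208,233), (246,229), (285,231) in full-image pixels). The handle bar runs from (214,275) to (269,277), and the knob from (322,227) to (342,227).

```bash
python3 - <<'E'
from h import *
D=np.load("top0.npz"); W=D["W"]; k=D["k"]; d=dict(fx=k[0],fy=k[1],cx=k[2],cy=k[3],cam_to_world=D["T"])
c=[ray(d,160+a/2.5,170+b/2.5,.1)[:2] for a,b in((53,32),(388,42),(382,221),(32,212))]
print("lid corners",np.round(c,3)); m=np.mean(c,0)
for i,j in((0,1),(3,2)): e=c[i]-c[j]; print("yaw",np.arctan2(-e[0],e[1]),np.linalg.norm(e))
h=[ray(d,160+a/2.5,170+b/2.5,.0965)[:2] for a,b in((136,264),(271,268))]; print("handle",np.round(h,3),np.mean(h,0),np.arctan2(-(h[0]-h[1])[0],(h[0]-h[1])[1]))
# track guides: edges per x bin
for n in("top","scene"):
    W=np.load(n+"0.npz")["W"].reshape(-1,3); W=W[np.isfinite(W[:,2])]
    M=W[(W[:,1]<-.08)&(W[:,1]>-.28)&(W[:,2]>.04)&(W[:,2]<.1)&(W[:,0]>.41)&(W[:,0]<.72)]
    b=np.arange(.41,.72,.02); L=[];
    for a in b:
        q=M[(M[:,0]>=a)&(M[:,0]<a+.02)]
        if len(q)>20: L.append((a+.01,np.percentile(q[:,1],2),np.percentile(q[:,1],98)))
    L=np.array(L); mid=(L[:,1]+L[:,2])/2; p=np.polyfit(L[:,0],mid,1); print(n,"track yaw",p[0],"y at .5",np.polyval(p,.5),"at .67",np.polyval(p,.67),"w",np.mean(L[:,2]-L[:,1]))
    q=W[(abs(W[:,1]+.178)<.03)&(W[:,2]>.07)&(W[:,2]<.125)&(W[:,0]>.6)&(W[:,0]<.8)]; print("stop x",np.percentile(q[:,0],[5,50]) if len(q) else None)
    q=W[(abs(W[:,1]+.178)<.03)&(W[:,2]>.02)&(W[:,0]>.36)&(W[:,0]<.8)]; print("track start",q[:,0].min())
o=ctrl.get_obs(); print(np.round(R.from_rotvec(o["tool_rot"]).as_matrix(),3).tolist())
E
```

```text
lid corners [[0.64  0.395]
 [0.615 0.078]
 [0.447 0.091]
 [0.471 0.408]]
yaw -0.07856099332921569 0.31836687171584543
yaw -0.07399833785505705 0.31792050514005465
handle [[0.42  0.314]
 [0.41  0.193]] [0.41515675 0.25348415] -0.0777629037102194
top track yaw -0.061803408002195054 y at .5 -0.17332683091963252 at .67 -0.18383341028000566 w 0.11456940718166297
stop x [0.74660789 0.74865381]
track start 0.40153302211510294
scene track yaw -0.06100431708859321 y at .5 -0.17248045470124426 at .67 -0.18285118860630512 w 0.1141592300011024
stop x [0.74989836 0.75238832]
track start 0.40390086238586675
[[-0.943, 0.332, -0.001], [0.332, 0.943, -0.002], [0.0, -0.002, -1.0]]
```

Request:
send_rows(rows=[[4,[0,0,0],10],[4,[0,0,0],10],[4,[0,0,0],10],[4,[0,0,0],10],[4,[0,0,0],10],[4,[0,0,0],10],[4,[0,0,0],10],[4,[0,0,0],5],[4,[0,0,0],0]])

```text
t: 1.23
tool_pos: [0.2076, 0.5892, 0.2306]
tool_rot: [2.304, 2.135, -0.002]
contact_force: [0.0, 0.6, -0.3]
opening: 0.0401
grip_force: 0.0
```

Request:
send_rows(rows=[[4,[-4,2.9,0],0],[4,[-4,2.9,0],0],[4,[-4,2.9,0],0],[4,[-4,2.9,0],0],[4,[-4,2.9,0],0],[4,[-4,2.9,0],0],[4,[-4,2.9,0],0],[4,[-3.9,3.0,0],0],[4,[0,0,0],0]])

```text
t: 2.35
tool_pos: [0.4167, 0.2512, 0.2312]
tool_rot: [2.309, 2.13, -0.0]
contact_force: [-0.3, -0.2, 0.0]
opening: 0.0398
grip_force: 0.0
```

```bash
cat >> h.py <<'E'
def B(p,own=False):
    "world -> dry box own"
    t=-.077; c,s=np.cos(t),np.sin(t); q=np.asarray(p,float)-[.544,.2435,0]
    return q@np.array([[c,-s,0],[s,c,0],[0,0,1]])
def pose():
    o=ctrl.get_obs(); M=R.from_rotvec(o["tool_rot"]).as_matrix()
    print("t",round(o["t"],2),"tcp",np.round(o["tool_pos"],4),"own",np.round(B(o["tool_pos"]),4),"yawx",round(np.degrees(np.arctan2(M[1,0],M[0,0])),2),"F",np.round(o["contact_force"],1),"open",round(o["opening"],4),"grip",round(o["grip_force"],1),"q",np.round(o["q"],2)); return o,M
def togo(p):
    o,M=pose(); print("tool-axes shift cm",np.round(100*M.T@(np.asarray(p)-o["tool_pos"]),2))
E
python3 - <<'E'
from h import *
togo([.415,.2535,.0775])
d,W=cloud("wrist"); save(d,"w1")
m=(W[...,2]>.085)&(W[...,2]<.11)&(W[...,0]<.435)&(d["frame"].max(2)<90)
P=W[m]; print(len(P))
if len(P):
    Q=B(P); print(np.percentile(Q,[2,50,98],axis=0).round(4))
E
```

```text
t 2.35 tcp [0.4167 0.2512 0.2312] own [-0.1275 -0.0021  0.2312] yawx 85.39 F [-0.3 -0.2  0. ] open 0.0398 grip 0.0 q [ 0.39 -0.29  1.93 -0.    1.5   0.47]
tool-axes shift cm [ 0.22 -0.19 15.37]
1961
[[-0.4889 -0.2374  0.0863]
 [-0.1286 -0.0048  0.102 ]
 [-0.1221  0.0641  0.1042]]
```

View pics/w1.png

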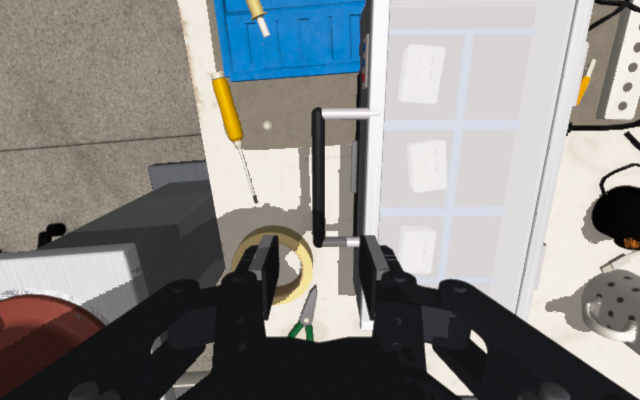

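The wrist view shows the bar at column 319, rows 110-245, between the fingers' lines. The way down to it is clear.

Request:
send_rows(newtons=30, rows=[[3.2,[0,-0.1,2.5],0],[3.2,[0,0,2.5],0],[3.2,[0,0,2.5],0],[3.2,[0,0,2.5],0],[3.2,[0,0,2.5],0],[3.2,[0,0,1.9],0],[3.2,[0,0,1.0],0],[3.2,[0,0,0],0],[3.2,[0,0,0],0]])

```text
t: 3.52
tool_pos: [0.415, 0.2541, 0.0783]
tool_rot: [2.304, 2.135, 0.002]
contact_force: [-1.2, -0.8, 0.8]
opening: 0.032
grip_force: 0.0
```

Request:
send_rows(newtons=30, rows=[[0,[0,0,0],0],[0,[0,0,0],0],[0,[0,0,0],0],[0,[0,0,0],0],[0,[0,0,0],0]])

```text
t: 4.15
tool_pos: [0.4165, 0.2538, 0.0785]
tool_rot: [2.304, 2.132, 0.007]
contact_force: [5.2, 1.8, -2.1]
opening: 0.0106
grip_force: 29.8
```

```bash
python3 - <<'E'
from h import *
o,M=pose()
r=.215;b0=np.arctan2(4.5,215)
a=np.linspace(0,1.385,21)+b0
P=np.c_[-r*np.cos(a),-r*np.sin(a)]*100  # tool y fwd, tool z down
print(np.diff(P,axis=0).round(2).tolist())
E
```

```text
t 4.15 tcp [0.4165 0.2538 0.0785] own [-0.1279  0.0005  0.0785] yawx 85.58 F [ 5.2  1.8 -2.1] open 0.0106 grip 29.8 q [ 0.4  -0.14  2.06 -0.    1.21  0.47]
[[0.08, -1.49], [0.19, -1.48], [0.29, -1.46], [0.39, -1.44], [0.49, -1.41], [0.58, -1.37], [0.68, -1.33], [0.77, -1.28], [0.85, -1.22], [0.93, -1.16], [1.01, -1.09], [1.09, -1.02], [1.15, -0.94], [1.22, -0.86], [1.27, -0.77], [1.32, -0.68], [1.37, -0.59], [1.4, -0.49], [1.44, -0.4], [1.46, -0.29]]
```

Request:
send_rows(rows=[[0,[0,0.08,-1.49],0],[0,[0,0.19,-1.48],0],[0,[0,0.29,-1.46],0],[0,[0,0.39,-1.44],0],[0,[0,0.49,-1.41],0],[0,[0,0.58,-1.37],0],[0,[0,0.68,-1.33],0],[0,[0,0.77,-1.28],0],[0,[0,0.85,-1.22],0],[0,[0,0.93,-1.16],0]])

```text
t: 5.4
tool_pos: [0.4663, 0.2499, 0.2142]
tool_rot: [-2.303, -2.133, 0.002]
contact_force: [-3.0, 4.2, -1.9]
opening: 0.0107
grip_force: 29.2
```

```bash
python3 -c "
from h import *
pose()"
```

```text
t 5.4 tcp [0.4663 0.2499 0.2142] own [-0.0779  0.0004  0.2142] yawx 85.61 F [-3.   4.2 -1.9] open 0.0107 grip 29.2 q [ 0.35 -0.17  1.85  0.    1.46  0.43]
```

Request:
send_rows(rows=[[0,[0,1.01,-1.09],0],[0,[0,1.09,-1.02],0],[0,[0,1.15,-0.94],0],[0,[0,1.22,-0.86],0],[0,[0,1.27,-0.77],0],[0,[0,1.32,-0.68],0],[0,[0,1.37,-0.59],0],[0,[0,1.4,-0.49],0],[0,[0,1.44,-0.4],0],[0,[0,1.46,-0.29],0]])

```text
t: 6.65
tool_pos: [0.5945, 0.2403, 0.2883]
tool_rot: [-2.305, -2.135, -0.003]
contact_force: [-4.7, 4.6, 6.9]
opening: 0.0107
grip_force: 31.8
```

Request:
send_rows(rows=[[0,[0,0,0],0],[0,[0,0,0],0]])

```text
t: 6.9
tool_pos: [0.5953, 0.2403, 0.2884]
tool_rot: [2.304, 2.133, 0.007]
contact_force: [-0.4, 4.0, 4.8]
opening: 0.0102
grip_force: 31.7
```

```bash
python3 -c "
from h import *
o,M=pose(); b=B(o['tool_pos'])
print(np.arctan2(b[2]+.019-.092,.085-b[0]))
for n in ('top','scene'):
    d,W=cloud(n)
    h=cv2.cvtColor(d['frame'],cv2.COLOR_RGB2HSV); m=((h[...,0]<8)|(h[...,0]>172))&(h[...,1]>150)&(W[...,0]>.4)&(W[...,0]<.75)&(W[...,1]<.2)&(W[...,1]>-.05)
    Q=B(W[m]); print(n,len(Q),np.percentile(Q,[2,50,98],axis=0).round(4).tolist())
    save(d,n+'1')
"
```

```text
t 6.9 tcp [0.5953 0.2403 0.2884] own [0.0514 0.0007 0.2884] yawx 85.6 F [-0.4  4.   4.8] open 0.0102 grip 31.7 q [0.27 0.06 1.51 0.   1.57 0.34]
1.4162350840007816
top 195 [[-0.132, -0.2229, 0.1162], [0.0155, -0.0929, 0.5915], [0.0778, -0.0421, 0.6208]]
scene 120 [[0.0145, -0.226, 0.0887], [0.0183, -0.2001, 0.1181], [0.0445, -0.1667, 0.1217]]
```

View pics/scene1.png

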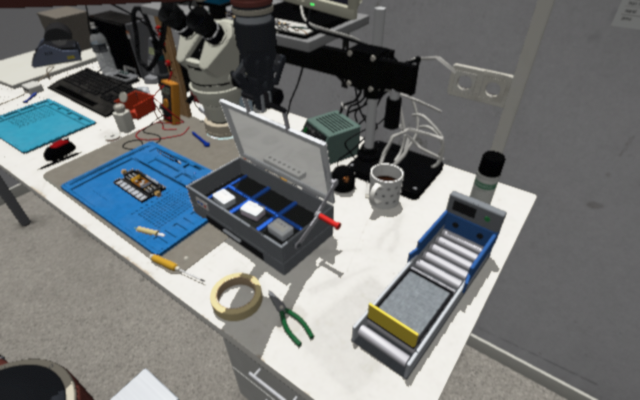

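The scene view shows the lid up, with the red knob at about (330,222) and the stay nearly straight. All three boxes are visible in the bays at (225,197), (252,211) and (280,228). Next I let go and move to the knob.

Request:
send_rows(rows=[[3,[0,0,0],0],[3,[0,0,0],0],[3,[0,0,-2.5],0],[3,[0,0,-3.5],0],[3,[-5,-1,0],0],[3,[-5,-1,0],0],[3,[-5,-1,0],0],[3,[-5.6,-0.6,0],0],[3,[0,0,2],0],[3,[0,0,0],0]])

```text
t: 8.25
tool_pos: [0.541, 0.037, 0.3223]
tool_rot: [-2.304, -2.131, 0.005]
contact_force: [0.1, 0.0, -0.4]
opening: 0.0302
grip_force: 0.0
```

```bash
python3 -c "
from h import *
pose()
d,W=cloud('scene')
h=cv2.cvtColor(d['frame'],cv2.COLOR_RGB2HSV); m=((h[...,0]<8)|(h[...,0]>172))&(h[...,1]>150)&(W[...,0]>.4)&(W[...,0]<.7)&(W[...,1]<.09)&(W[...,1]>-.05)
m[:150]=0
Q=B(W[m]); print(len(Q),np.percentile(Q,[2,50,98],axis=0).round(4).tolist())
for lo,hi in((-.21,-.195),(-.195,-.18)):
    q=Q[(Q[:,1]>lo)&(Q[:,1]<hi)]; print(np.median(q,0),q.max(0),q.min(0))
v,u=np.nonzero(m); print(u.min(),u.max(),v.min(),v.max())
lid=B(W.reshape(-1,3)); l=lid[(abs(lid[:,1])<.13)&(lid[:,2]>.13)&(lid[:,2]<.26)&(lid[:,0]>.02)&(lid[:,0]<.13)]
p=np.polyfit(l[:,2],l[:,0],1); print('lid',len(l),np.pi/2+np.arctan(p[0]))
"
```

```text
t 8.25 tcp [0.541  0.037  0.3223] own [ 0.0129 -0.2061  0.3223] yawx 85.55 F [ 0.1  0.  -0.4] open 0.0302 grip 0.0 q [-0.07 -0.18  1.69  0.    1.64  0.01]
119 [[0.0144, -0.2257, 0.1102], [0.0186, -0.1996, 0.1183], [0.0265, -0.1766, 0.1215]]
[ 0.01846038 -0.20287015  0.11838459] [ 0.02577922 -0.19533484  0.12032861] [ 0.01542473 -0.20968674  0.11152791]
[ 0.01829886 -0.18789472  0.11816627] [ 0.02670623 -0.18067333  0.12083892] [ 0.01473657 -0.1945552   0.10968722]
319 339 214 227
lid 3243 1.3825837439103381
```

Request:
send_rows(rows=[[3,[0,0.7,3],0],[3,[0,0,4],0],[3,[0,0,4],0],[3,[0,0,4],0],[3,[0,0,3],0],[3,[0,0,2.7],0],[3,[0,0,1.7],0],[3,[0,0,0],0],[3,[0,0,0],0]])

```text
t: 9.43
tool_pos: [0.55, 0.0368, 0.1024]
tool_rot: [2.303, 2.134, 0.002]
contact_force: [0.7, -0.1, 0.2]
opening: 0.0299
grip_force: 0.0
```

Request:
send_rows(newtons=40, rows=[[0,[0,0,0],0],[0,[0,0,0],0],[0,[0,0,0],0],[0,[0,0,0],0],[0,[0,0,0],0]])

```text
t: 10.05
tool_pos: [0.549, 0.0367, 0.1011]
tool_rot: [-2.305, -2.134, -0.0]
contact_force: [-1.9, 1.3, -0.2]
opening: 0.0103
grip_force: 39.2
```

```bash
python3 -c "
from h import *
pose()"
```

```text
t 10.05 tcp [0.549  0.0367 0.1011] own [ 0.0209 -0.2058  0.1011] yawx 85.58 F [-1.9  1.3 -0.2] open 0.0103 grip 39.2 q [-0.07 -0.01  1.9   0.    1.25  0.01]
```

Request:
send_rows(rows=[[0,[0,-0.2,-0.25],0],[0,[0,-0.2,-0.25],0],[0,[0,-0.2,-0.25],0],[0,[0,-0.15,-0.25],0],[0,[0,-0.15,-0.2],0],[0,[0,-0.1,-0.2],0],[0,[0,0,0],0]])

```text
t: 10.92
tool_pos: [0.5409, 0.0372, 0.1152]
tool_rot: [2.302, 2.131, 0.007]
contact_force: [10.0, 1.3, -8.6]
opening: 0.01
grip_force: 39.4
```

```bash
python3 -c "
from h import *
pose()"
```

```text
t 10.93 tcp [0.5409 0.0372 0.1152] own [ 0.0128 -0.2059  0.1152] yawx 85.58 F [10.   1.3 -8.6] open 0.01 grip 39.4 q [-0.07 -0.05  1.91  0.    1.27  0.01]
```

Request:
send_rows(rows=[[0,[0,-0.12,-0.18],0],[0,[0,0,0],0],[0,[0,0,0],0]])

```text
t: 11.3
tool_pos: [0.5406, 0.0372, 0.1157]
tool_rot: [2.301, 2.13, 0.01]
contact_force: [17.8, -0.1, -17.1]
opening: 0.0098
grip_force: 39.3
```

Request:
send_rows(rows=[[3,[0,0.12,0.18],0],[3,[0,0,0],0],[3,[0,0,0],0],[3,[0,0,-3],0],[3,[0,0,-5],0],[3,[0,0,-6],0],[3,[0,0,-6],0],[3,[0,0,0],0]])

```text
t: 12.3
tool_pos: [0.5413, 0.0371, 0.3229]
tool_rot: [2.298, 2.128, 0.013]
contact_force: [0.8, 0.4, -0.1]
opening: 0.0298
grip_force: 0.0
```

```bash
python3 -c "
from h import *
pose()
d,W=cloud('scene');save(d,'s2')
h=cv2.cvtColor(d['frame'],cv2.COLOR_RGB2HSV); m=((h[...,0]<8)|(h[...,0]>172))&(h[...,1]>150)&(W[...,0]>.4)&(W[...,0]<.7)&(W[...,1]<.09)&(W[...,1]>-.05)
m[:150]=0
Q=B(W[m]); print(len(Q),np.percentile(Q,[2,50,98],axis=0).round(4).tolist())
lid=B(W.reshape(-1,3)); l=lid[(abs(lid[:,1])<.13)&(lid[:,2]>.13)&(lid[:,2]<.26)&(lid[:,0]>.02)&(lid[:,0]<.13)]
p=np.polyfit(l[:,2],l[:,0],1); print('lid',len(l),np.pi/2+np.arctan(p[0]))
cv2.imwrite('pics/s2c.png',cv2.resize(d['frame'][90:290,180:380,::-1],(600,600),interpolation=cv2.INTER_CUBIC))
"
```

```text
t 12.3 tcp [0.5413 0.0371 0.3229] own [ 0.0132 -0.206   0.3229] yawx 85.59 F [ 0.8  0.4 -0.1] open 0.0298 grip 0.0 q [-0.07 -0.19  1.69 -0.    1.63  0.01]
131 [[0.007, -0.2257, 0.1039], [0.0113, -0.2019, 0.1292], [0.0334, -0.1693, 0.132]]
lid 3264 1.3891911826238361
```

View pics/s2c.png

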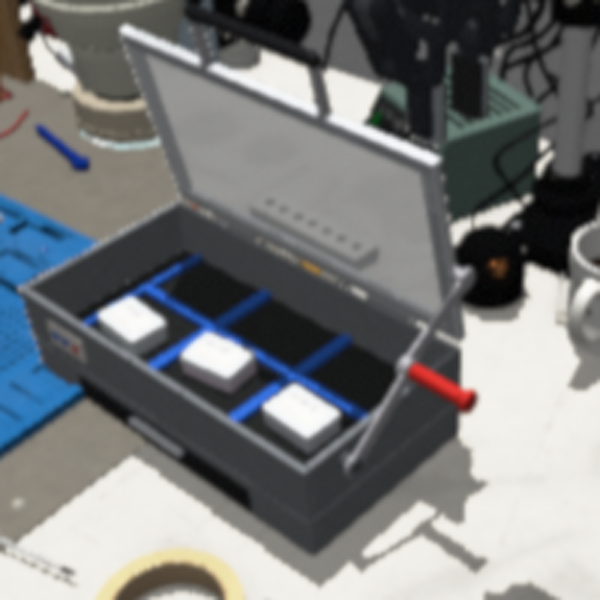

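The crop shows the lid up and the stay straight with the knee bowed forward, so it is locked (lid about 1.389). The three white boxes sit in their bays at crop (132,322), (217,360) and (300,414).

```bash
cat >> h.py <<'E'
def boxes(n):
    d,W=cloud(n); Q=B(W); f=d["frame"].astype(int)
    m=((abs(Q[...,0])<.082)&(abs(Q[...,1])<.155)&(Q[...,2]>.053)&(Q[...,2]<.066)&(f.min(2)>110)).astype(np.uint8)
    k,l,s,c=cv2.connectedComponentsWithStats(m)
    for i in range(1,k):
        if s[i,4]<60: continue
        q=Q[l==i]; r=cv2.minAreaRect(q[:,:2].astype(np.float32)*1000)
        w,h=r[1]; a=r[2] if w<h else r[2]-90   # angle so that the short side is own x
        print(n,s[i,4],"own mm",np.round(r[0],1),"short/long",np.round(sorted(r[1]),1),"yaw vs dry box",round(a,1),"z",np.median(q[:,2]).round(4))
E
python3 -c "
from h import *
boxes('scene');boxes('top')
"
```

```text
scene 213 own mm [-27.1  97.3] short/long [36.  51.4] yaw vs dry box -5.0 z 0.0593
scene 241 own mm [-11.7   8.3] short/long [37.  53.4] yaw vs dry box 9.6 z 0.059
scene 281 own mm [-15.9 -89.1] short/long [35.5 52.2] yaw vs dry box -1.0 z 0.0591
top 306 own mm [-14.9   5.3] short/long [36. 51.] yaw vs dry box 8.0 z 0.0586
top 305 own mm [-18.1 -91.7] short/long [35.4 51. ] yaw vs dry box -2.4 z 0.0589
top 310 own mm [-29.1  94.4] short/long [35.3 51.4] yaw vs dry box -4.9 z 0.0584
```

Request:
send_rows(newtons=30, rows=[[6.2,[0,0,0],10.2],[6.2,[0,0,0],10.2],[6.2,[0,0,0],10.2],[6.2,[0,0,0],10.2],[6.2,[0,0,0],10.2],[6.2,[0,0,0],10.2],[6.2,[0,0,0],10.2],[6.2,[0,0,0],10.2],[6.2,[0,0,0],9.9],[6.2,[0,0,0],0]])

```text
t: 13.7
tool_pos: [0.5381, 0.0374, 0.3124]
tool_rot: [3.138, -0.159, -0.007]
contact_force: [-0.3, 0.2, 0.8]
opening: 0.062
grip_force: 0.0
```

Request:
send_rows(rows=[[6.2,[-1,-4,2],0],[6.2,[-1,-4,5],0],[6.2,[-1,-3.5,5],0],[6.2,[0,0,3],0],[6.2,[0,0,0],0],[6.2,[0,0,0],0]])

```text
t: 14.45
tool_pos: [0.5218, 0.1532, 0.1678]
tool_rot: [-3.137, 0.161, -0.002]
contact_force: [0.2, -0.4, -0.0]
opening: 0.0621
grip_force: 0.0
```

```bash
python3 -c "
from h import *
o,M=pose()
d,W=cloud('wrist'); save(d,'w2')
Q=B(W); m=((Q[...,2]>.053)&(Q[...,2]<.066)&(abs(Q[...,0])<.08)&(abs(Q[...,1])<.155)&(d['frame'].min(2)>120)).astype(np.uint8)
k,l,s,c=cv2.connectedComponentsWithStats(m)
for i in range(1,k):
  if s[i,4]>800:
    q=Q[l==i]; r=cv2.minAreaRect(q[:,:2].astype(np.float32)*1000); print(s[i],np.round(r[0],1),np.round(r[1],1),r[2])
"
```

```text
t 14.45 tcp [0.5218 0.1532 0.1678] own [-0.0151 -0.0918  0.1678] yawx -5.87 F [ 0.2 -0.4 -0. ] open 0.0621 grip 0.0 q [ 0.15 -0.09  1.87 -0.    1.37  1.82]
[ 167  171   68   47 2365] [-12.7   8.6] [35.2 51.3] 7.9359259605407715
[ 285  174   61   41 2392] [-16.2 -88.3] [51.2 35.1] 88.25826263427734
[  67  192   65   41 2289] [-27.3  97.7] [52.  35.5] 85.61024475097656
```

View pics/w2.png

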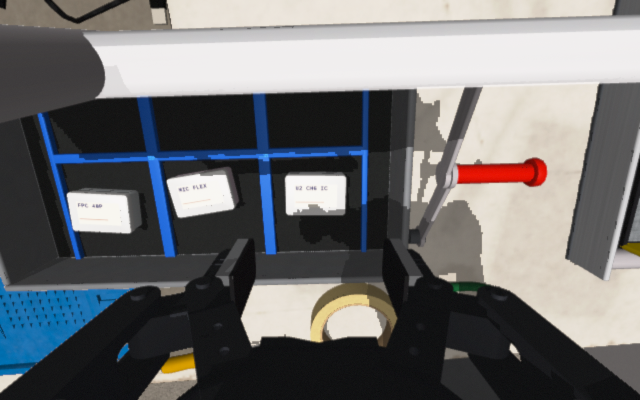

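The wrist view shows all three boxes clear, with the right one at (315,193) and the stay and knob standing clear to the right.

Request:
send_rows(rows=[[6.2,[-0.15,-0.25,3],0],[6.2,[0,0,3],0],[6.2,[0,0,3],0],[6.2,[0,0,2.2],0],[6.2,[0,0,1.5],0],[6.2,[0,0,0],0],[6.2,[0,0,0],0]])

```text
t: 15.38
tool_pos: [0.5212, 0.1561, 0.0413]
tool_rot: [-3.137, 0.162, -0.004]
contact_force: [-0.1, -0.6, 0.5]
opening: 0.062
grip_force: 0.0
```

Request:
send_rows(newtons=30, rows=[[4,[0,0,0],0],[4,[0,0,0],0],[4,[0,0,0],0],[4,[0,0,0],0]])

```text
t: 15.88
tool_pos: [0.5213, 0.1562, 0.0415]
tool_rot: [-3.137, 0.162, -0.004]
contact_force: [0.1, -0.9, 5.8]
opening: 0.049
grip_force: 32.9
```

Request:
send_rows(rows=[[4,[0,0,-2],0],[4,[0,0,-3],0],[4,[0,0,-4],0],[4,[0,0,-4],0],[4,[0,0,0],0]])

```text
t: 16.5
tool_pos: [0.5226, 0.1565, 0.1754]
tool_rot: [-3.135, 0.162, -0.014]
contact_force: [0.6, 1.3, -0.1]
opening: 0.0493
grip_force: 32.2
```

```bash
cat >> h.py <<'E'
def carrier(n="scene"):
    "yellow plate of the carrier -> origin, yaw fixed to the track's -.061"
    d,W=cloud(n); h=cv2.cvtColor(d["frame"],cv2.COLOR_RGB2HSV)
    m=(h[...,0]>20)&(h[...,0]<34)&(h[...,1]>150)&(W[...,1]<-.08)&(W[...,1]>-.26)&(W[...,0]<.72)&(W[...,0]>.36)&(W[...,2]>.05)
    P=W[m]; c=P[:,:2].min(0)/2+P[:,:2].max(0)/2; t=-.061; print("plate",len(P),np.median(P,0).round(4),c.round(4)); return c
def C(x,y,z,c):
    t=-.061; return np.array([c[0]+x*np.cos(t)-y*np.sin(t),c[1]+x*np.sin(t)+y*np.cos(t),z])
E
python3 -c "
from h import *
pose(); c=carrier('scene'); carrier('top')
"
```

```text
t 16.5 tcp [0.5226 0.1565 0.1754] own [-0.0147 -0.0884  0.1754] yawx -5.9 F [ 0.6  1.3 -0.1] open 0.0493 grip 32.2 q [ 0.15 -0.1   1.86  0.    1.37  1.83]
plate 663 [ 0.4363 -0.1711  0.0695] [ 0.4372 -0.1677]
plate 109 [ 0.4355 -0.1673  0.0844] [ 0.4355 -0.1684]
```

```bash
python3 -c "
from h import *
c=(.509,-.1735); o,M=pose()
M=M@R.from_euler('z',-2.4,degrees=True).as_matrix()
p=C(.046,0,.0475,c); print(p,(100*M.T@(p-o['tool_pos'])).round(2))
"
```

```text
t 16.6 tcp [0.5199 0.156  0.1704] own [-0.0173 -0.0891  0.1704] yawx -5.91 F [-0.2  0.4 -0.2] open 0.0491 grip 32.2 q [ 0.15 -0.1   1.87  0.    1.37  1.83]
[ 0.55491444 -0.17630426  0.0475    ] [ 5.51 32.96 12.29]
```

Request:
send_rows(rows=[[4,[0,0,0],-2.4],[4,[0,5,0],0],[4,[1,5,0],0],[4,[1,5,0],0],[4,[1,5,0],0],[4,[1,5,0],0],[4,[1.5,5,0],0],[4,[0,3,2],0],[4,[0,0,3],0],[4,[0,0,0],0]])

```text
t: 17.85
tool_pos: [0.5513, -0.1756, 0.1148]
tool_rot: [-3.136, 0.097, 0.014]
contact_force: [-0.3, 0.4, -0.5]
opening: 0.049
grip_force: 32.1
```

Request:
send_rows(rows=[[4,[0,0,0],0],[4,[0,0,0],0]])

```text
t: 18.1
tool_pos: [0.5555, -0.1766, 0.1212]
tool_rot: [3.139, -0.095, 0.003]
contact_force: [0.2, 0.8, -0.2]
opening: 0.049
grip_force: 32.2
```

```bash
python3 -c "
from h import *
togo(C(.046,0,.0475,(.509,-.1735)))
d,W=cloud('wrist'); save(d,'w3')
"
```

```text
t 18.1 tcp [ 0.5555 -0.1766  0.1212] own [ 0.0438 -0.418   0.1212] yawx -3.47 F [ 0.2  0.8 -0.2] open 0.049 grip 32.2 q [-0.44  0.04  1.81  0.    1.28  1.2 ]
tool-axes shift cm [-0.07 -0.03  7.37]
```

View pics/w3.png

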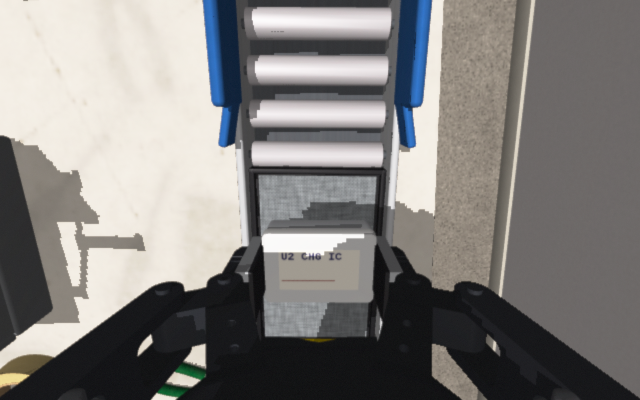

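The box is held centred over the carrier, its centre at (320,265) in the wrist view. I'm lowering it now.

Request:
send_rows(rows=[[4,[0,0,2],0],[4,[0,0,2],0],[4,[0,0,1.5],0],[4,[0,0,1],0],[4,[0,0,0.7],0],[4,[0,0,0],0],[4,[0,0,0],0]])

```text
t: 19.02
tool_pos: [0.5551, -0.1769, 0.0483]
tool_rot: [3.14, -0.096, 0.001]
contact_force: [-0.5, -0.0, -0.8]
opening: 0.049
grip_force: 32.2
```

Request:
send_rows(rows=[[5.7,[0,0,0],0],[5.7,[0,0,0],0],[5.7,[0,0,0],0],[5.7,[0,0,-2],0],[5.7,[0,0,-4],0],[6.2,[0,0,-5],0],[6.2,[0,0,0],0],[6.2,[0,0,0],0]])

```text
t: 20.02
tool_pos: [0.5548, -0.1768, 0.1588]
tool_rot: [3.14, -0.096, 0.002]
contact_force: [-0.6, -0.1, -0.0]
opening: 0.0622
grip_force: 0.0
```

```bash
cat >> h.py <<'E'
def inC(n,c):
    d,W=cloud(n); t=-.061; q=W-np.array([c[0],c[1],0]); Q=q@np.array([[np.cos(t),-np.sin(t),0],[np.sin(t),np.cos(t),0],[0,0,1]])
    m=((abs(Q[...,0])<.066)&(abs(Q[...,1])<.045)&(Q[...,2]>.057)&(Q[...,2]<.08)&(d["frame"].min(2)>110)).astype(np.uint8)
    k,l,s,_=cv2.connectedComponentsWithStats(m)
    for i in range(1,k):
        if s[i,4]>60:
            r=cv2.minAreaRect(Q[l==i][:,:2].astype(np.float32)*1000); print(n,"in carrier",s[i,4],np.round(r[0],1),np.round(r[1],1),round(r[2],1),"z",np.median(Q[l==i][:,2]).round(4))
E
python3 -c "
from h import *
pose(); boxes('scene'); boxes('top'); c=carrier('scene'); c=(.509,-.1735); inC('scene',c); inC('top',c)
"
```

```text
t 20.02 tcp [ 0.5548 -0.1768  0.1588] own [ 0.0431 -0.4182  0.1588] yawx -3.51 F [-0.6 -0.1 -0. ] open 0.0622 grip 0.0 q [-0.44  0.01  1.78 -0.    1.35  1.2 ]
scene 214 own mm [-26.4  96.7] short/long [35.4 53.8] yaw vs dry box -4.5 z 0.0593
scene 241 own mm [-12.7   7.9] short/long [36.  52.8] yaw vs dry box 8.0 z 0.0591
top 308 own mm [-14.9   5.3] short/long [35.4 51.4] yaw vs dry box 8.4 z 0.0585
top 309 own mm [-29.2  94.3] short/long [35.3 51.1] yaw vs dry box -4.6 z 0.0586
plate 674 [ 0.4365 -0.1717  0.0689] [ 0.4399 -0.1678]
scene in carrier 444 [46.3 -0.2] [50.8 37.3] 89.0 z 0.0643
top in carrier 198 [44.5  3.2] [33.1 39.7] 1.7 z 0.0644
```

```bash
cat >> h.py <<'E'
def Wd(x,y,z):
    t=-.077; return np.array([.544+x*np.cos(t)-y*np.sin(t),.2435+x*np.sin(t)+y*np.cos(t),z])
def plan(p,yaw):
    o,M=pose(); a=np.degrees(np.arctan2(M[1,0],M[0,0])); print("turn",round(a-yaw,1))
    N=M@R.from_euler('z',a-yaw,degrees=True).as_matrix(); print("then shift",(100*N.T@(p-o['tool_pos'])).round(2))
E
python3 -c "
from h import *
plan(Wd(-.0138,.007,.041),3.8)
plan(Wd(-.0278,.0957,.041),-9.1)
"
```

```text
t 20.27 tcp [ 0.5539 -0.1764  0.1562] own [ 0.0421 -0.4179  0.1562] yawx -3.51 F [0.7 0.4 0. ] open 0.0619 grip 0.0 q [-0.44  0.01  1.79 -0.    1.35  1.2 ]
turn -7.3
then shift [  0.56 -42.84  11.58]
t 20.27 tcp [ 0.5539 -0.1764  0.1562] own [ 0.0421 -0.4179  0.1562] yawx -3.51 F [0.7 0.4 0. ] open 0.0619 grip 0.0 q [-0.44  0.01  1.79 -0.    1.35  1.2 ]
turn 5.6
then shift [-11.14 -50.61  11.59]
```

Request:
send_rows(rows=[[6.2,[-2,-3,-1.5],-7.3],[6.2,[-2,-5,0],0],[6.2,[0,-5,0],0],[6.2,[0,-5,0],0],[6.2,[0,-5,0],0],[6.2,[0,-5,0],0],[6.2,[0,-5,0],0],[6.2,[1,-5,0],0],[6.2,[3,-4,0],0],[6.2,[0,0,0],0]])

```text
t: 21.52
tool_pos: [0.5309, 0.2471, 0.1714]
tool_rot: [3.139, 0.109, -0.003]
contact_force: [-0.7, 0.2, 0.2]
opening: 0.0616
grip_force: 0.0
```

Request:
send_rows(rows=[[6.2,[0,0,3],0],[6.2,[0,0,3],0],[6.2,[0,0,0],0],[6.2,[0,0,0],0]])

```text
t: 22.02
tool_pos: [0.5311, 0.2445, 0.1137]
tool_rot: [-3.14, -0.103, -0.001]
contact_force: [0.7, -0.5, 0.3]
opening: 0.062
grip_force: 0.0
```

```bash
python3 -c "
from h import *
plan(Wd(-.0138,.007,.041),3.8); boxes('scene')
"
```

```text
t 22.02 tcp [0.5311 0.2445 0.1137] own [-0.013   0.      0.1137] yawx 3.76 F [ 0.7 -0.5  0.3] open 0.062 grip 0.0 q [ 0.3   0.06  1.81 -0.    1.27  1.81]
turn -0.0
then shift [ 0.01 -0.7   7.27]
scene 215 own mm [-26.4  96.7] short/long [36.  53.4] yaw vs dry box -4.4 z 0.0592
scene 232 own mm [-12.2   8.3] short/long [35.3 52.6] yaw vs dry box 6.6 z 0.0594
```

Request:
send_rows(rows=[[6.2,[0,-0.7,2],0],[6.2,[0,0,2],0],[6.2,[0,0,2],0],[6.2,[0,0,1.2],0],[6.2,[0,0,0],0],[6.2,[0,0,0],0]])

```text
t: 22.82
tool_pos: [0.5307, 0.252, 0.0412]
tool_rot: [-3.14, -0.104, -0.001]
contact_force: [0.7, -0.1, 1.0]
opening: 0.062
grip_force: 0.0
```

Request:
send_rows(newtons=30, rows=[[4,[0,0,0],0],[4,[0,0,0],0],[4,[0,0,0],0],[4,[0,0,0],0]])

```text
t: 23.32
tool_pos: [0.5312, 0.2522, 0.042]
tool_rot: [-3.139, -0.104, -0.003]
contact_force: [-0.1, 0.1, 5.3]
opening: 0.0491
grip_force: 33.5
```

Request:
send_rows(rows=[[4,[0,0,-2],0],[4,[0,0,-3],0],[4,[0,0,-4],0],[4,[-2,0,-4],0],[4,[0,0,0],0],[4,[0,0,0],0]])

```text
t: 24.08
tool_pos: [0.5099, 0.2504, 0.1706]
tool_rot: [3.14, 0.104, -0.001]
contact_force: [-0.1, -0.1, -0.5]
opening: 0.0492
grip_force: 32.9
```

```bash
python3 -c "
from h import *
plan(C(0,0,.0475,(.509,-.1735)),-3.5)
"
```

```text
t 24.07 tcp [0.5099 0.2504 0.1706] own [-0.0345  0.0043  0.1706] yawx 3.79 F [-0.1 -0.1 -0.5] open 0.0492 grip 32.9 q [ 0.33 -0.04  1.81 -0.    1.37  1.83]
turn 7.3
then shift [ 2.5  42.31 12.32]
```

Request:
send_rows(rows=[[4,[0,0,0],7.3],[4,[0,5,0],0],[4,[0,5.3,0],0],[4,[0,5.3,0],0],[4,[0,5.3,0],0],[4,[0,5.3,0],0],[4,[0.5,5.3,0],0],[4,[1,5.3,0],0],[4,[1,5.5,0],0],[4,[0,0,3],0]])

```text
t: 25.32
tool_pos: [0.5105, -0.1774, 0.1415]
tool_rot: [3.138, -0.104, 0.004]
contact_force: [-0.1, 0.1, -0.9]
opening: 0.049
grip_force: 32.9
```

Request:
send_rows(rows=[[4,[0,0,2],0],[4,[0,0,0],0],[4,[0,0,0],0],[4,[0,0,0],0]])

```text
t: 25.82
tool_pos: [0.5102, -0.173, 0.1221]
tool_rot: [3.139, -0.095, 0.003]
contact_force: [0.1, 0.4, -0.8]
opening: 0.0492
grip_force: 32.9
```

```bash
python3 -c "
from h import *
plan(C(0,0,.0485,(.509,-.1735)),-3.5)
"
```

```text
t 25.82 tcp [ 0.5102 -0.173   0.1221] own [-0.0016 -0.4179  0.1221] yawx -3.46 F [ 0.1  0.4 -0.8] open 0.0492 grip 32.9 q [-0.47 -0.06  1.91 -0.    1.29  1.17]
turn 0.0
then shift [-0.13  0.05  7.36]
```

Request:
send_rows(rows=[[4,[-0.1,0.1,2],0],[4,[0,0,2],0],[4,[0,0,1.5],0],[4,[0,0,1.1],0],[4,[0,0,0.7],0],[4,[0,0,0],0],[4,[0,0,0],0]])

```text
t: 26.7
tool_pos: [0.5086, -0.1743, 0.048]
tool_rot: [3.14, -0.096, 0.001]
contact_force: [0.1, -0.1, -0.3]
opening: 0.049
grip_force: 32.9
```

Request:
send_rows(rows=[[5.7,[0,0,0],0],[5.7,[0,0,0],0],[5.7,[0,0,0],0],[5.7,[0,0,-2],0],[5.7,[0,0,-4],0],[6.2,[0,0,-6],0],[6.2,[0,0,0],0],[6.2,[0,0,0],0]])

```text
t: 27.7
tool_pos: [0.5082, -0.1741, 0.1677]
tool_rot: [3.14, -0.096, 0.0]
contact_force: [-1.0, 0.6, -1.0]
opening: 0.0619
grip_force: 0.0
```

```bash
python3 -c "
from h import *
boxes('scene'); boxes('top'); c=(.509,-.1735); inC('scene',c)
plan(Wd(-.0278,.0957,.041),-9.1)
"
```

```text
scene 216 own mm [-27.  97.] short/long [37.  52.5] yaw vs dry box -4.6 z 0.0591
top 309 own mm [-29.2  94.7] short/long [35.3 51. ] yaw vs dry box -4.5 z 0.0586
scene in carrier 453 [47.6 -0.2] [51.1 36.2] 89.3 z 0.0643
scene in carrier 497 [ 1.7 -0.2] [37.3 51.4] 1.1 z 0.0642
t 27.85 tcp [ 0.5072 -0.1736  0.1656] own [-0.0046 -0.4187  0.1656] yawx -3.52 F [-0.7 -0.5 -0.1] open 0.0616 grip 0.0 q [-0.47 -0.11  1.88 -0.    1.37  1.16]
turn 5.6
then shift [ -6.47 -51.06  12.54]
```

Request:
send_rows(rows=[[6.2,[0,0,0],5.6],[6.2,[-1,-5,0],0],[6.2,[-1,-5.5,0],0],[6.2,[-1,-5.5,0],0],[6.2,[-1,-5.5,0],0],[6.2,[-1,-5.5,0],0],[6.2,[-1,-5.5,0],0],[6.2,[-0.5,-5.5,0],0],[6.2,[0,-5.5,0],0],[6.2,[0,-5,0],0]])

```text
t: 29.1
tool_pos: [0.5201, 0.3167, 0.1659]
tool_rot: [3.13, -0.248, -0.004]
contact_force: [1.2, 0.0, 0.6]
opening: 0.0621
grip_force: 0.0
```

Request:
send_rows(rows=[[6.2,[0,-2.5,3],0],[6.2,[0,0,3],0],[6.2,[0,0,0],0],[6.2,[0,0,0],0]])

```text
t: 29.6
tool_pos: [0.525, 0.3395, 0.1079]
tool_rot: [3.131, -0.25, -0.0]
contact_force: [0.4, 0.4, -0.3]
opening: 0.0619
grip_force: 0.0
```

```bash
python3 -c "
from h import *
plan(Wd(-.0278,.0957,.041),-9.1); boxes('scene')
"
```

```text
t 29.6 tcp [0.525  0.3395 0.1079] own [-0.0263  0.0943  0.1079] yawx -9.14 F [ 0.4  0.4 -0.3] open 0.0619 grip 0.0 q [0.46 0.16 1.71 0.   1.27 2.19]
turn -0.0
then shift [-0.16 -0.13  6.69]
scene 202 own mm [-26.8  96.9] short/long [35.5 50.5] yaw vs dry box -3.2 z 0.0592
```

Request:
send_rows(rows=[[6.2,[-0.1,-0.1,2],0],[6.2,[0,0,2],0],[6.2,[0,0,1.6],0],[6.2,[0,0,1.1],0],[6.2,[0,0,0],0],[6.2,[0,0,0],0]])

```text
t: 30.4
tool_pos: [0.5245, 0.3411, 0.0413]
tool_rot: [-3.131, 0.249, -0.001]
contact_force: [-0.1, 0.8, -0.6]
opening: 0.0622
grip_force: 0.0
```

Request:
send_rows(newtons=30, rows=[[4,[0,0,0],0],[4,[0,0,0],0],[4,[0,0,0],0],[4,[0,0,0],0]])

```text
t: 30.9
tool_pos: [0.5249, 0.3413, 0.042]
tool_rot: [-3.13, 0.249, -0.003]
contact_force: [-0.1, 0.1, 6.2]
opening: 0.0492
grip_force: 33.5
```

Request:
send_rows(rows=[[4,[0,0,-2],0],[4,[0,0,-3],0],[4,[0,0,-4],0],[4,[0,0,-4],0],[4,[0,0,0],0],[4,[0,0,0],0]])

```text
t: 31.65
tool_pos: [0.5235, 0.3406, 0.1702]
tool_rot: [3.131, -0.249, -0.002]
contact_force: [0.0, -0.9, -0.8]
opening: 0.0485
grip_force: 32.9
```

```bash
python3 -c "
from h import *
plan(C(-.046,0,.0485,(.509,-.1735)),-3.5); inC('scene',(.509,-.1735)); carrier()
"
```

```text
t 31.65 tcp [0.5235 0.3406 0.1702] own [-0.0279  0.0952  0.1702] yawx -9.11 F [ 0.  -0.9 -0.8] open 0.0485 grip 32.9 q [ 0.46  0.1   1.67 -0.    1.38  2.19]
turn -5.6
then shift [-2.89 51.4  12.21]
scene in carrier 452 [47.2  0.1] [36.7 51.9] 0.5 z 0.0642
scene in carrier 504 [1.5 0. ] [36.7 51.6] 0.7 z 0.0643
plate 666 [ 0.4371 -0.1715  0.0693] [ 0.438  -0.1683]
```

Request:
send_rows(rows=[[4,[0,0,0],-5.6],[4,[0,5,0],0],[4,[0,5.4,0],0],[4,[0,5.4,0],0],[4,[-0.5,5.4,0],0],[4,[-0.5,5.4,0],0],[4,[-0.5,5.4,0],0],[4,[-0.5,5.4,0],0],[4,[-0.5,5.4,0],0],[4,[-0.4,5.4,0],0]])

```text
t: 33.0
tool_pos: [0.4642, -0.1397, 0.1691]
tool_rot: [-3.139, 0.096, 0.004]
contact_force: [0.3, 0.5, -0.4]
opening: 0.0492
grip_force: 32.8
```

Request:
send_rows(rows=[[4,[0,3.2,2],0],[4,[0,0,2],0],[4,[0,0,0],0],[4,[0,0,0],0],[4,[0,0,0],0]])

```text
t: 33.62
tool_pos: [0.4642, -0.1702, 0.1317]
tool_rot: [3.139, -0.095, 0.002]
contact_force: [0.0, 0.2, 0.3]
opening: 0.0492
grip_force: 32.8
```

```bash
python3 -c "
from h import *
plan(C(-.0455,0,.0485,(.509,-.1735)),-3.5)
"
```

```text
t 33.62 tcp [ 0.4642 -0.1702  0.1317] own [-0.0477 -0.4186  0.1317] yawx -3.46 F [0.  0.2 0.3] open 0.0492 grip 32.8 q [-0.5  -0.18  2.01 -0.    1.32  1.13]
turn 0.0
then shift [-0.07  0.05  8.32]
```

Request:
send_rows(rows=[[4,[-0.1,0.1,3],0],[4,[0,0,2],0],[4,[0,0,1.5],0],[4,[0,0,1.1],0],[4,[0,0,0.7],0],[4,[0,0,0],0],[4,[0,0,0],0]])

```text
t: 34.5
tool_pos: [0.463, -0.1716, 0.0484]
tool_rot: [3.14, -0.096, 0.001]
contact_force: [-0.3, 0.7, -0.5]
opening: 0.049
grip_force: 32.8
```

Request:
send_rows(rows=[[5.7,[0,0,0],0],[5.7,[0,0,0],0],[5.7,[0,0,0],0],[5.7,[0,0,-2],0],[5.7,[0,0,-4],0],[3,[0,0,-6],0],[0,[-5,0,0],0],[0,[-3.3,0,0],0],[0,[0,0,0],0],[0,[0,0,0],0]])

```text
t: 35.75
tool_pos: [0.3802, -0.1664, 0.1681]
tool_rot: [3.14, -0.096, 0.002]
contact_force: [-0.3, -0.9, -0.2]
opening: -0.0002
grip_force: 0.0
```

```bash
python3 -c "
from h import *
c=(.509,-.1735); inC('scene',c); inC('top',c); plan(C(-.092,0,.058,c),-3.5)
d,W=cloud('scene'); save(d,'s3')
"
```

```text
scene in carrier 213 [48.1 -2.6] [46.6 34.3] 88.6 z 0.0644
scene in carrier 128 [ -1.5 -20.9] [17.3 39.1] 65.2 z 0.0639
scene in carrier 312 [-41.5  -3. ] [27.  46.3] 0.7 z 0.0645
top in carrier 314 [44.  -3.4] [35.  52.1] 0.5 z 0.0644
top in carrier 306 [-2.1 -2.6] [50.8 34.1] 88.4 z 0.0644
top in carrier 327 [-48.8  -3.1] [33.8 52.2] 0.2 z 0.0644
t 35.85 tcp [ 0.3804 -0.1664  0.1679] own [-0.1316 -0.4212  0.1679] yawx -3.49 F [-0.  -0.8  1.5] open 0.0002 grip 0.0 q [-0.59 -0.44  2.15  0.    1.44  1.04]
turn 0.0
then shift [ 3.68 -0.07 10.99]
```

View pics/s3.png

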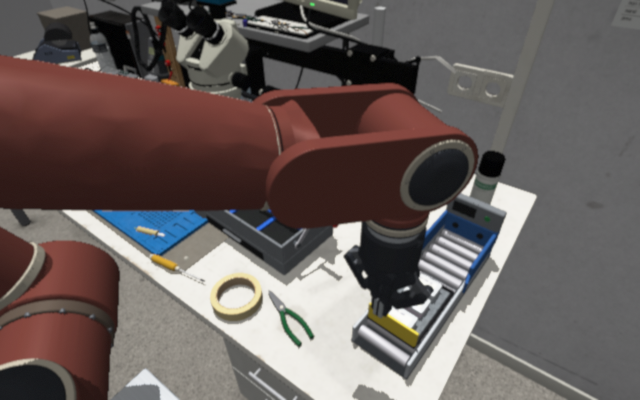

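The arm hides part of the scene view, but the top camera's numbers put all three boxes flat in the carrier. The closed fingers stand behind the yellow plate at about (395,325).

Request:
send_rows(rows=[[0,[0,0,3],0],[0,[0,0,3],0],[0,[0,0,3],0],[0,[0,0,1.6],0],[0,[1.5,0,0],0],[0,[1,0,0],0],[0,[0.5,0,0],0],[0,[0.5,0,0],0],[0,[0.5,0,0],0],[0,[0.5,0,0],0]])

```text
t: 37.15
tool_pos: [0.4248, -0.169, 0.0619]
tool_rot: [3.14, -0.096, -0.0]
contact_force: [-0.3, -0.1, -0.3]
opening: 0.0004
grip_force: 0.0
```

Request:
send_rows(rows=[[0,[0.8,0,0],0],[0,[1,0,0],0],[0,[1.2,0,0],0],[0,[1.2,0,0],0],[0,[1.2,0,0],0],[0,[1.2,0,0],0],[0,[1.2,0,0],0],[0,[1.2,0,0],0],[0,[1.2,0,0],0],[0,[1.2,0,0],0]])

```text
t: 38.4
tool_pos: [0.5392, -0.176, 0.0618]
tool_rot: [3.14, -0.096, 0.0]
contact_force: [-0.4, -0.5, -0.1]
opening: -0.0001
grip_force: 0.2
```

```bash
python3 -c "
from h import *
pose(); carrier('top')
"
```

```text
t 38.4 tcp [ 0.5392 -0.176   0.0618] own [ 0.0275 -0.4187  0.0618] yawx -3.51 F [-0.4 -0.5 -0.1] open -0.0001 grip 0.2 q [-0.45  0.08  1.88 -0.    1.18  1.19]
plate 8 [ 0.5536 -0.1291  0.0725] [ 0.556 -0.13 ]
```

Request:
send_rows(rows=[[0,[1,0,0],0],[0,[1,0,0],0],[0,[0.8,0,0],0],[0,[0.6,0,0],0],[0,[0.4,0,0],0],[0,[0.3,0,0],0],[0,[0.2,0,0],0],[0,[0.2,0,0],0],[0,[0.2,0,0],0]])

```text
t: 39.58
tool_pos: [0.5854, -0.1789, 0.0618]
tool_rot: [3.14, -0.096, 0.0]
contact_force: [-0.6, 0.2, 0.4]
opening: 0.0
grip_force: 0.2
```

Request:
send_rows(rows=[[0,[0.2,0,0],0],[0,[0.1,0,0],0],[0,[0.1,0,0],0],[0,[0,0,0],0]])

```text
t: 40.08
tool_pos: [0.5888, -0.1791, 0.0618]
tool_rot: [-3.14, 0.096, 0.002]
contact_force: [-4.1, -0.1, 2.6]
opening: 0.0001
grip_force: 2.0
```

Request:
send_rows(rows=[[0,[0.15,0,0],0],[0,[0.1,0,0],0],[0,[0,0,0],0]])

```text
t: 40.45
tool_pos: [0.5888, -0.1791, 0.0617]
tool_rot: [-3.139, 0.096, 0.013]
contact_force: [-14.1, 1.1, 9.8]
opening: 0.0001
grip_force: 7.1
```

Request:
send_rows(rows=[[0,[-0.5,0,0],0],[0,[-2,0,0],0],[0,[-4,0,0],0],[0,[0,0,-6],0],[0,[0,0,-6],0],[3,[0,0,-6],0],[3,[0,0,-6],0],[3,[0,0,-2],0],[3,[0,0,0],0]])

```text
t: 41.58
tool_pos: [0.5278, -0.1755, 0.3233]
tool_rot: [3.139, -0.096, 0.006]
contact_force: [-0.1, -0.0, -0.8]
opening: 0.0302
grip_force: 0.0
```

```bash
python3 -c "
from h import *
pose(); carrier('top'); carrier('scene'); inC('top',C(.165,0,0,(.509,-.1735))[:2])
d,W=cloud('top'); cv2.imwrite('pics/t3.png',cv2.resize(d['frame'][100:300,160:480,::-1],(800,500)))
h=cv2.cvtColor(d['frame'],cv2.COLOR_RGB2HSV)
plan(Wd(.0135,-.206,.106),85.6)
"
```

```text
t 41.58 tcp [ 0.5278 -0.1755  0.3233] own [ 0.0161 -0.419   0.3233] yawx -3.5 F [-0.1 -0.  -0.8] open 0.0302 grip 0.0 q [-0.45 -0.15  1.66  0.    1.63  1.18]
plate 150 [ 0.5989 -0.1818  0.0811] [ 0.5619 -0.1722]
plate 613 [ 0.6022 -0.1792  0.0685] [ 0.6035 -0.1783]
top in carrier 277 [43.5 -3.7] [35.6 50.5] 0.7 z 0.0647
top in carrier 287 [-2.3 -3.8] [36.4 51.5] 1.4 z 0.0645
top in carrier 272 [-47.9  -3.9] [33.6 51.3] 1.7 z 0.0646
t 41.77 tcp [ 0.5261 -0.1748  0.3184] own [ 0.0143 -0.4185  0.3184] yawx -3.51 F [ 0.3  0.6 -1.3] open 0.0298 grip 0.0 q [-0.46 -0.15  1.66  0.    1.63  1.18]
turn -89.1
then shift [2.120e+01 2.000e-02 2.128e+01]
```

View pics/t3.png

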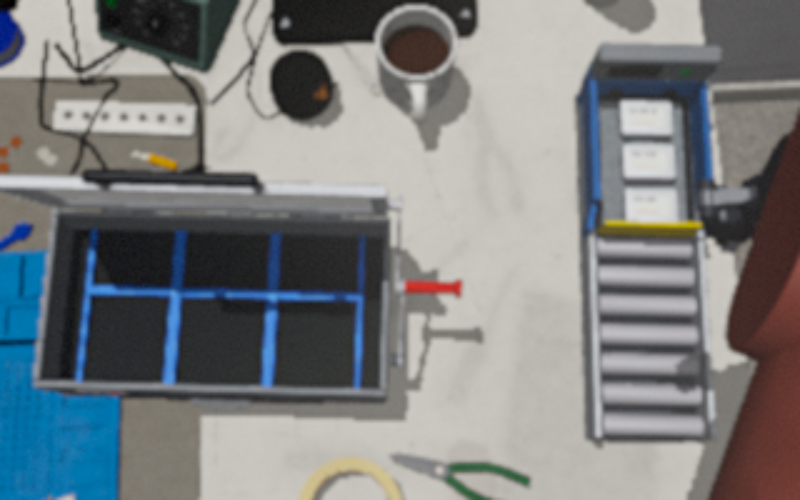

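The carrier is home against the stop with its three boxes at crop (645,117-205). The dry box is empty, and the mug, tape and pliers have not moved. Next comes the knob, at crop (435,287).

Request:
send_rows(rows=[[3,[0,0,0],-9.9],[3,[0,0,0],-9.9],[3,[0,0,0],-9.9],[3,[0,0,0],-9.9],[3,[0,0,0],-9.9],[3,[0,0,0],-9.9],[3,[0,0,0],-9.9],[3,[0,0,0],-9.9],[3,[0,0,0],-9.9],[3,[0,0,0],0]])

```text
t: 43.02
tool_pos: [0.5264, -0.175, 0.3195]
tool_rot: [-2.305, -2.13, 0.002]
contact_force: [-0.6, 0.4, -0.4]
opening: 0.0299
grip_force: 0.0
```

Request:
send_rows(rows=[[3,[5,0,0],0],[3,[5,0,0],0],[3,[5,0,0],0],[3,[5,0,0],0],[3,[1.2,0,3],0],[3,[0,0,4],0],[3,[0,0,4],0],[3,[0,0,0],0],[3,[0,0,0],0]])

```text
t: 44.15
tool_pos: [0.5438, 0.036, 0.2129]
tool_rot: [2.306, 2.132, 0.001]
contact_force: [1.0, -0.1, 1.0]
opening: 0.03
grip_force: 0.0
```

```bash
python3 -c "
from h import *
plan(Wd(.0135,-.206,.106),85.6)
"
```

```text
t 44.15 tcp [0.5438 0.036  0.2129] own [ 0.0158 -0.2069  0.2129] yawx 85.51 F [ 1.  -0.1  1. ] open 0.03 grip 0.0 q [-0.07 -0.13  1.82  0.    1.45  0.01]
turn -0.1
then shift [ 0.09 -0.24 10.69]
```

Request:
send_rows(newtons=40, rows=[[3,[0.1,-0.24,3],0],[3,[0,0,3],0],[3,[0,0,2.5],0],[3,[0,0,1.4],0],[3,[0,0,0.6],0],[3,[0,0,0],0],[3,[0,0,0],0]])

```text
t: 45.02
tool_pos: [0.5418, 0.0372, 0.1081]
tool_rot: [2.304, 2.133, 0.002]
contact_force: [0.9, 0.4, 0.3]
opening: 0.0299
grip_force: 0.0
```

Request:
send_rows(newtons=40, rows=[[0,[0,0,0],0],[0,[0,0,0],0],[0,[0,0,0],0],[0,[0,0,0],0]])

```text
t: 45.52
tool_pos: [0.5415, 0.0373, 0.1074]
tool_rot: [2.305, 2.134, 0.002]
contact_force: [0.5, -0.5, 3.4]
opening: 0.0105
grip_force: 39.0
```

Request:
send_rows(rows=[[0,[0,0.1,0.2],0],[0,[0,0.1,0.2],0],[0,[0,0.12,0.2],0],[0,[0,0.15,0.2],0],[0,[0,0.15,0.2],0],[0,[0,0.15,0.2],0],[0,[0,0.15,0.2],0],[0,[0,0,0],0]])

```text
t: 46.52
tool_pos: [0.5498, 0.0366, 0.0921]
tool_rot: [-2.305, -2.134, 0.001]
contact_force: [1.0, -0.4, 1.1]
opening: 0.0103
grip_force: 40.0
```

```bash
python3 -c "
from h import *
pose()
d,W=cloud('top')
lid=B(W.reshape(-1,3)); 
d,W=cloud('scene')
lid=B(W.reshape(-1,3)); l=lid[(abs(lid[:,1])<.13)&(lid[:,2]>.13)&(lid[:,2]<.26)&(lid[:,0]>.02)&(lid[:,0]<.13)]
print(len(l)); p=np.polyfit(l[:,2],l[:,0],1) if len(l)>50 else [0]; print('lid',np.pi/2+np.arctan(p[0]))
"
```

```text
t 46.52 tcp [0.5498 0.0366 0.0921] own [ 0.0217 -0.2058  0.0921] yawx 85.59 F [ 1.  -0.4  1.1] open 0.0103 grip 40.0 q [-0.07  0.01  1.9   0.    1.23  0.01]
1825
lid 1.3670207529458926
```

Request:
send_rows(rows=[[3,[0,0,0],0],[3,[0,0,0],0],[3,[0,0,-3],0],[3,[0,-0.5,-6],0],[3,[0,0,-6],0],[3,[0,0,-6],0],[3,[0,0,-6],0],[3,[5,0,0],0],[3,[5,1.5,0],0],[3,[5,1.5,0],0]])

```text
t: 47.88
tool_pos: [0.5867, 0.1856, 0.3629]
tool_rot: [2.305, 2.134, 0.0]
contact_force: [0.8, -0.1, 0.1]
opening: 0.03
grip_force: 0.0
```

Request:
send_rows(rows=[[3,[5.5,0,0],0],[3,[0,0,0],0],[3,[0,0,0],0]])

```text
t: 48.25
tool_pos: [0.5906, 0.239, 0.3623]
tool_rot: [-2.305, -2.135, 0.002]
contact_force: [0.5, -0.1, 0.1]
opening: 0.0299
grip_force: 0.0
```

```bash
python3 -c "
from h import *
plan(Wd(.0475,0,.285),85.6)
d,W=cloud('scene'); Q=B(W).reshape(-1,3)
m=(Q[:,2]>.285)&(Q[:,2]<.325)&(Q[:,0]>0)&(Q[:,0]<.1)&(abs(Q[:,1])<.05)&(d['frame'].reshape(-1,3).max(1)<90)
print(m.sum(),np.percentile(Q[m],[2,50,98],axis=0).round(4))
l=Q[(abs(Q[:,1])<.13)&(Q[:,2]>.13)&(Q[:,2]<.26)&(Q[:,0]>.02)&(Q[:,0]<.13)]
p=np.polyfit(l[:,2],l[:,0],1); print('lid',np.pi/2+np.arctan(p[0]))
"
```

```text
t 48.25 tcp [0.5906 0.239  0.3623] own [ 0.0468 -0.0009  0.3623] yawx 85.61 F [ 0.5 -0.1  0.1] open 0.0299 grip 0.0 q [ 0.27  0.04  1.41 -0.    1.69  0.34]
turn 0.0
then shift [0.1  0.08 7.73]
208 [[ 0.0424 -0.0472  0.3004]
 [ 0.0453 -0.0005  0.3074]
 [ 0.0516  0.0475  0.3106]]
lid 1.3654974795794372
```

Request:
send_rows(rows=[[3,[0,0.1,3],0],[3,[0,0,2.7],0],[3,[0,0,2],0],[3,[0,0,0],0],[3,[0,0,0],0],[0,[0,0,0],0],[0,[0,0,0],0],[0,[0,0,0],0],[0,[0,0,0],0]])

```text
t: 49.42
tool_pos: [0.5923, 0.2391, 0.2877]
tool_rot: [2.304, 2.134, 0.003]
contact_force: [-1.1, -0.0, 5.8]
opening: 0.0106
grip_force: 39.1
```

```bash
python3 - <<'E'
from h import *
o,M=pose(); b=B(o["tool_pos"])
r=.215; a1=np.arccos((.0865-b[0])/r); a=np.linspace(a1,.021,26)
print(a1); P=np.c_[-r*np.cos(a),-r*np.sin(a)]*100
print(np.diff(P,axis=0).round(2).tolist(), (P[-1]-P[0]).round(2), "exact end", b[0]+(P[-1]-P[0])[0]/100, b[2]-(P[-1]-P[0])[1]/100)
E
```

```text
t 49.42 tcp [0.5923 0.2391 0.2877] own [ 0.0485 -0.0006  0.2877] yawx 85.59 F [-1.1 -0.   5.8] open 0.0106 grip 39.1 q [ 0.27  0.06  1.52 -0.    1.57  0.34]
1.3930530834828625
[[-1.16, 0.24], [-1.14, 0.3], [-1.12, 0.37], [-1.1, 0.43], [-1.07, 0.49], [-1.05, 0.54], [-1.02, 0.6], [-0.98, 0.66], [-0.94, 0.71], [-0.9, 0.76], [-0.86, 0.81], [-0.81, 0.85], [-0.77, 0.9], [-0.72, 0.94], [-0.66, 0.98], [-0.61, 1.01], [-0.55, 1.04], [-0.49, 1.07], [-0.44, 1.1], [-0.37, 1.12], [-0.31, 1.14], [-0.25, 1.15], [-0.19, 1.17], [-0.12, 1.17], [-0.06, 1.18]] [-17.69  20.71] exact end -0.12845259424220004 0.08063040957667067
```

Request:
send_rows(rows=[[0,[0,-1.16,0.24],0],[0,[0,-1.14,0.3],0],[0,[0,-1.12,0.37],0],[0,[0,-1.1,0.43],0],[0,[0,-1.07,0.49],0],[0,[0,-1.05,0.54],0],[0,[0,-1.02,0.6],0],[0,[0,-0.98,0.66],0]])

```text
t: 50.42
tool_pos: [0.5047, 0.2457, 0.2484]
tool_rot: [-2.305, -2.134, 0.002]
contact_force: [1.1, -0.3, -0.1]
opening: 0.0105
grip_force: 41.5
```

Request:
send_rows(rows=[[0,[0,-0.94,0.71],0],[0,[0,-0.9,0.76],0],[0,[0,-0.86,0.81],0],[0,[0,-0.81,0.85],0],[0,[0,-0.77,0.9],0],[0,[0,-0.72,0.94],0],[0,[0,-0.66,0.98],0],[0,[0,-0.61,1.01],0],[0,[0,-0.55,1.04],0]])

```text
t: 51.55
tool_pos: [0.4373, 0.2508, 0.1687]
tool_rot: [2.305, 2.134, -0.0]
contact_force: [1.5, -2.2, 0.2]
opening: 0.0107
grip_force: 40.3
```

```bash
python3 - <<'E'
from h import *
o,M=pose(); b=B(o["tool_pos"]); print(np.hypot(.0865-b[0],b[2]+.017-.092), np.arctan2(b[2]+.017-.092,.0865-b[0]))
E
```

```text
t 51.55 tcp [0.4373 0.2508 0.1687] own [-0.1069 -0.0009  0.1687] yawx 85.58 F [ 1.5 -2.2  0.2] open 0.0107 grip 40.3 q [ 0.37 -0.19  1.95 -0.    1.38  0.45]
0.21489214701767217 0.4510712216960156
```

Radius and angle match the plan, so I'm finishing the arc.

Request:
send_rows(rows=[[0,[0,-0.49,1.07],0],[0,[0,-0.44,1.1],0],[0,[0,-0.37,1.12],0],[0,[0,-0.31,1.14],0],[0,[0,-0.25,1.15],0],[0,[0,-0.19,1.17],0],[0,[0,-0.12,1.0],0],[0,[0,-0.03,0.8],0],[0,[0,0,0.4],0],[0,[0,0,0],0]])

```text
t: 52.8
tool_pos: [0.4164, 0.2525, 0.0824]
tool_rot: [2.305, 2.134, -0.002]
contact_force: [-4.4, -7.8, 13.9]
opening: 0.0103
grip_force: 40.8
```

Request:
send_rows(rows=[[0,[0,0,0.2],0],[0,[0,0,0.2],0],[0,[0,0,0],0]])

```text
t: 53.18
tool_pos: [0.4165, 0.2525, 0.0822]
tool_rot: [2.305, 2.135, -0.005]
contact_force: [-16.0, -12.9, 36.2]
opening: 0.0106
grip_force: 43.1
```

Request:
send_rows(rows=[[0,[0,0,-0.2],0],[0,[0,0,-0.1],0],[3,[0,0,0],0],[3,[0,0,0],0],[3,[0,0,0],0],[3,[0,0,-3],0],[3,[0,0,-5],0],[3,[0,-5,-5],0],[3,[0,-2,-5],0],[3,[0,0,0],0]])

```text
t: 54.42
tool_pos: [0.3527, 0.2589, 0.2583]
tool_rot: [2.302, 2.135, 0.015]
contact_force: [0.9, -0.4, -1.2]
opening: 0.0297
grip_force: 0.0
```

```bash
python3 - <<'E'
from h import *
pose()
for n in("scene","top"):
    d,W=cloud(n); Q=B(W).reshape(-1,3)
    for lo,hi,yl in((-.075,-.06,.1),(.05,.075,.1),(-.136,-.122,.045)):
        m=(Q[:,0]>lo)&(Q[:,0]<hi)&(abs(Q[:,1])<yl)&(Q[:,2]>.05)&(Q[:,2]<.13); print(n,lo,m.sum(),np.median(Q[m,2]).round(4))
    if n=="top": save(d,"t4")
h=C(.165,0,0,(.509,-.1735))[:2]; carrier("scene"); inC("top",h)
E
```

```text
t 54.42 tcp [0.3527 0.2589 0.2583] own [-0.1919  0.0007  0.2583] yawx 85.68 F [ 0.9 -0.4 -1.2] open 0.0297 grip 0.0 q [ 0.46 -0.44  2.    0.    1.58  0.54]
scene -0.075 359 0.1002
scene 0.05 515 0.0996
scene -0.136 173 0.1017
top -0.075 567 0.0992
top 0.05 881 0.0989
top -0.136 197 0.1009
plate 618 [ 0.602  -0.1796  0.0683] [ 0.6037 -0.1779]
top in carrier 262 [44.2 -3.2] [34.7 50.1] 0.2 z 0.0645
top in carrier 287 [-2.6 -3.9] [35.4 50.9] 1.4 z 0.0645
top in carrier 274 [-48.   -3.8] [32.6 51.3] 1.4 z 0.0643
```

View pics/t4.png

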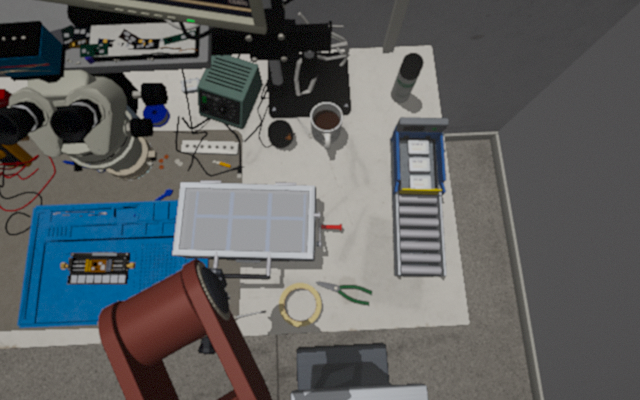

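The lid is level and shut: its front and back both read about 0.099 m high. The carrier is home at (418,165) with its three boxes, and the mug, tape and pliers are where they were. I'm handing in.

```bash
python3 -c "
from station import ctrl
print(ctrl.finish_job())"
```

```text
the job is handed in; nothing more can be done
None
```

I handed the job in after about 54 s of robot time, with no verdict shown: in the last camera check the dry box was shut, all three parts boxes lay flat in the carrier home against the stop, and the mug, tape roll and cutters were untouched.

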